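# Shut the vents of the cooling spawn jars, smallest first

### The job

The jars have just left the steriliser and the smallest cools quickest: press down the raised vent plug on the lid of the small jar, then the medium jar's, then the large jar's, each all the way down with a light touch. Do not lift, tip or shove any jar, leave the plain-lidded jar and everything else where it is, and finish clear of it all.

Things in the scene. Friction and masses are not known exactly. Their poses are not given: they have to be found in the camera images.
- small_jar: the small vented jar: loose, upright round black plastic jar, 60 mm diameter, flat white lid 52 mm across whose top is 95 mm above the jar's base; origin at the centre of its underside, z up. A vent plug stands up in the middle of the lid
- small_vent_top (a point): centre of the top face of the small jar's vent plug (moves with it). The plug is a dark flat-topped round head, 26 mm across and 10 mm thick, on a thinner 12 mm grey stem; its top is 30 mm above the lid when fully raised, 18 mm above it when fully down and let go. The head is cushioned: it gives up to 9 mm on the stem, about 1.8 N per mm, and springs back when let go
- small_vent (a joint): how far the stem of the small jar's vent plug has been pushed down, m: 0 = fully raised, 0.012 = fully down on its stop (above 0.009 is shut). It slides straight down against a steady drag of about 4 N (so the head first gives about 2 mm), and stays where it is left (no spring); it starts within 3 mm of fully raised. Pressing the plug or its jar with more than 20 N is too hard
- medium_jar: the medium vented jar: loose, upright round black plastic jar, 76 mm diameter, flat white lid 68 mm across whose top is 120 mm above the jar's base; origin at the centre of its underside, z up. A vent plug stands up in the middle of the lid
- medium_vent_top (a point): centre of the top face of the medium jar's vent plug (moves with it). The plug is a dark flat-topped round head, 26 mm across and 10 mm thick, on a thinner 12 mm grey stem; its top is 30 mm above the lid when fully raised, 18 mm above it when fully down and let go. The head is cushioned: it gives up to 9 mm on the stem, about 1.8 N per mm, and springs back when let go
- medium_vent (a joint): how far the stem of the medium jar's vent plug has been pushed down, m: 0 = fully raised, 0.012 = fully down on its stop (above 0.009 is shut). It slides straight down against a steady drag of about 4 N (so the head first gives about 2 mm), and stays where it is left (no spring); it starts within 3 mm of fully raised. Pressing the plug or its jar with more than 20 N is too hard
- large_jar: the large vented jar: loose, upright round black plastic jar, 92 mm diameter, flat white lid 84 mm across whose top is 150 mm above the jar's base; origin at the centre of its underside, z up. A vent plug stands up in the middle of the lid
- large_vent_top (a point): centre of the top face of the large jar's vent plug (moves with it). The plug is a dark flat-topped round head, 26 mm across and 10 mm thick, on a thinner 12 mm grey stem; its top is 30 mm above the lid when fully raised, 18 mm above it when fully down and let go. The head is cushioned: it gives up to 9 mm on the stem, about 1.8 N per mm, and springs back when let go
- large_vent (a joint): how far the stem of the large jar's vent plug has been pushed down, m: 0 = fully raised, 0.012 = fully down on its stop (above 0.009 is shut). It slides straight down against a steady drag of about 4 N (so the head first gives about 2 mm), and stays where it is left (no spring); it starts within 3 mm of fully raised. Pressing the plug or its jar with more than 20 N is too hard
- mat: fixed flat cork mat, 220 x 560 x 4 mm, the four jars stand on it; origin at the centre of its underside, long side along its y. The three vented jars and the plain one stand in any order in a zigzag along it, centres at least 130 mm apart
- plain_jar: bystander: loose black jar, 68 mm diameter, 108 mm high, plain white lid without any vent plug; origin at the centre of its underside; leave alone
- dish: bystander: loose round covered glass dish, 58 mm across, 13 mm high, on the mat among the jars; origin at the centre of its underside
- spare_ring: bystander: loose white plastic ring, 54 mm across, 12 mm high, on the mat among the jars; origin at the centre of its underside
- spatula: bystander: loose spatula about 200 mm long lying on the bench between robot and mat, to the robot's right; origin on its underside
- marker: bystander: loose black marker, 16 mm thick, 130 mm long, lying on the bench between robot and mat, to the robot's left; origin on its underside at mid-length
- spray: bystander: loose closed white bottle, 64 mm diameter, 170 mm high, left of the mat; origin at the centre of its underside
- cup: bystander: loose steel cup, 76 mm across the rim, 85 mm high, right of the mat; origin at the centre of its underside
Not all that is in view belongs to the job. Leave any orange or yellow look-alike of the medium_jar alone. Leave any turquoise look-alike of the large_jar alone.

How it is judged:
On the way, in this order (a step that is already met when the one before it is completed fails the run):
1. the small jar's vent plug is pressed down (value of joint small_vent above 0.009 m), for 0.2 s.
2. the medium jar's vent plug is pressed down (value of joint medium_vent above 0.009 m), for 0.2 s.
3. the large jar's vent plug is pressed down (value of joint large_vent above 0.009 m), for 0.2 s.
At the end, for the whole second after the job is handed in: All three vent plugs are down (more than 9 of their 12 mm), shut in the order small, medium, large; each vented jar stands upright (within 0.1 rad), at rest, within 25 mm of where it started; every bystander is within 30 mm of where it started (value of joint each of small_vent, medium_vent, large_vent above 0.009 m and distance of each of small_jar, medium_jar, large_jar from where it was at the start of the episode below 0.025 m and angle between each of small_jar, medium_jar, large_jar's own z axis and vertical below 0.1 rad and linear speed of each of small_jar, medium_jar, large_jar below 0.02 m/s and distance of each of plain_jar, dish, spare_ring, spatula, marker, spray, cup from where it was at the start of the episode below 0.03 m); the robot touches nothing.
It fails at once if a vented jar is lifted off the mat (more than 12 mm) (height (world z) of any of small_jar, medium_jar, large_jar above 0.016 m).
It fails at once if a vented jar is shoved more than 25 mm or tipped more than 0.2 rad (distance of any of small_jar, medium_jar, large_jar from where it was at the start of the episode above 0.025 m or angle between any of small_jar, medium_jar, large_jar's own z axis and vertical above 0.2 rad).
It fails at once if a jar or its plug is pressed harder than 20 N (contact force between any of the fingers, the arm and small_jar above 20 N or contact force between any of the fingers, the arm and medium_jar above 20 N or contact force between any of the fingers, the arm and large_jar above 20 N).
It fails at once if a bystander is moved more than 30 mm (distance of any of plain_jar, dish, spare_ring, spatula, marker, spray, cup from where it was at the start of the episode above 0.03 m).
It also fails if it takes over 45 s, if anything falls off the work surface, if the arm or the gripper's body presses on something with over 40 N, if the wrist force passes 120 N, or if a joint passes its speed limit or range.

### The arm

A 7-joint arm with a two-finger parallel gripper is mounted at the origin on the work surface. World frame = base frame: x ahead of the robot, y to its left, z up, the work surface at z = 0. Lengths are in m, angles in rad, forces in N, time in s.
With the tool pointing down it reaches from about 0.4 to 0.75 m from the base axis. Payload 19.5 kg.
Tool frame: the origin (TCP) lies between the finger pads; the fingertips stand 25 mm ahead of it and the grasp point (between the pads) lies 6 mm ahead of it; z points along the fingers, y is the line along which they close (so a half turn about z gives the same grasp; the last joint's range is limited). The gripper opens to 85 mm and grips with 20 to 120 N. Pads are 22 mm wide; open, the fingers measure 114 mm over their backs; the gripper's body (76 mm by 85 mm) begins 54 mm behind the grasp point. The pads swing forward as they close: fully open they stand 13 mm farther back than shut.
Start: joints at [1.167, 0.707, -0.028, 1.485, 0.022, 0.951, -0.075], TCP at [0.204, -0.538, 0.256] pointing down, gripper open.
Joint ranges: [-2.71, 2.71], [-0.32, 2.16], [-1.57, 1.52], [0, 2.45], [-1.46, 4.6], [0, 2.02], [-2.83, 2.83]. Speed limits (rad/s): [1.89, 1.89, 2.57, 2.57, 3.01, 3.01, 3.01].

### API

Orientations are given as a unit quaternion [x, y, z, w].
In Python, from workcell import monitor, imaging, sign_off gives the robot as it stands.
- The arm moves only by the tool apply_moves, never from a script. Its argument "steps" is a list of rows, each an object with "linear": the shift along the tool's x, y, z as a fraction of full scale, a list of three; "twist": the turn about the tool's z as a fraction of full scale; "jaw": the gripper's target within -1 to 1 (fully open at 1, half-way at 0, shut at -1). In form: [{"linear": [tx, ty, tz], "twist": twist, "jaw": jaw}, ...]. A call has 1 to 10 rows; each row shifts and turns the commanded pose from where the row before left it, along the tool's axes as they then stand; what a row does not reach is not made up. Full scale, the value 1, is 0.02 m for a shift and 0.1 rad for a turn. A row lasts 1/12 s, in which the tool goes at most 41.7 mm and 7.16 degrees, less where a joint would pass 70% of its speed; a pose out of reach is approached as far as the arm can. A call with a number of a shift or a turn outside -1 to 1 is refused whole. A call with a gripper value outside its range is refused whole. The fingers move at their own pace and stop on an object; "squeeze" is the grip in N (left out, the last holds). Time passes only in rows, so rows that do not move let the fingers close. It gives the time, the measured TCP pose, the force, the opening and the grip force at its end, in the units of the state.
- monitor.get_state(): the state, without advancing time (a new reading comes with each control period).
- imaging.read_camera(name): name is "side" or "top"; returns a dict with "frame" (480x640x3 uint8, red, green, blue), "fx", "fy", "cx", "cy" (pixels), "R" (3x3) and "t" (3): a world point X has camera coordinates R X + t. Camera axes: x right, y down, z forward; pixel columns grow to the right and rows downward; lengths in m; the calibration is good to about 2 mm. A picture is of the moment at which its call begins. There is no depth.
- sign_off(): hands the job in; it is judged then, once.
The state is a dict: "time_s": time; "joint_pos": joint angles; "qd": joint speeds; "joint_torque": joint torques, N m; "ee_pos": TCP position; "ee_rot": TCP orientation; "ft_force": force on the tool from outside, world axes, zero at the start; "torque": the same for the moment, N m; "grip_width": opening from 0.0 (shut) to 1.0 (fully open); "grip_force": force on a finger pad.
Only numpy, scipy, OpenCV 4.12 (cv2) and the standard library are available. Lean on these libraries where they do the work, as an engineer would, in place of code of your own. Each camera call takes 0.05 s, during which the arm holds its last target. There are 200 camera calls.

## Working session

There is one attempt and no reset: what is moved stays moved. The work goes in short steps, Python scripts to look and compute and a tool call to move; the robot and the scene stay as the last step left them, time stands still between calls to the robot, and variables do not carry over. Pictures are saved under pics/ and viewed, at most 10 in all, crops included, and the job is handed in when it is done.

Besides the shell and the picture viewer there is one more tool, called after ">>>" as name(argument=value, ...), one argument or row to a line, values as JSON. apply_moves: Moves the arm, as the interface text tells. Shift numbers are shares of 0.02 m and turn numbers shares of 0.1 rad, none past 1 either way. Its arguments: {"type":"object","properties":{"steps":{"type":"array","items":{"type":"object","properties":{"linear":{"type":"array","items":{"type":"number"}},"twist":{"type":"number"},"jaw":{"type":"number"}}}},"squeeze":{"type":"number"}},"required":["steps"]}

```bash
mkdir -p pics
python3 - <<'E'
from workcell import monitor, imaging
import cv2,numpy as np
s=monitor.get_state();print(s['ee_pos'],s['ee_rot'],s['time_s'],s['ft_force'],s['grip_width'])
for n in('top','side'):
    c=imaging.read_camera(n);cv2.imwrite(f'pics/{n}0.png',c['frame'][:,:,::-1])
    np.savez(f'{n}0.npz',**c);print(n,c['fx'],c['cx'],c['cy'],np.round(c['R'],3).tolist(),c['t'])
E
```

```text
[ 0.20344    -0.53757989  0.25582788] [ 9.83684349e-01  1.79902258e-01 -1.19145037e-04 -5.13867364e-04] 0.0 [-0.52772286 -0.27665099 -0.66147972] 1.0027827674921685
top 587.0610378416366 318.9078069344566 243.1645185324706 [[-0.027, -1.0, -0.009], [-0.993, 0.028, -0.114], [0.114, 0.006, -0.993]] [0.02042471 0.47942697 1.40146089]
side 476.8367045203953 319.4801951530895 237.54824963616406 [[-0.863, -0.505, -0.02], [-0.332, 0.596, -0.731], [0.381, -0.624, -0.682]] [0.40264799 0.24849921 1.03206157]
```

View pics/top0.png

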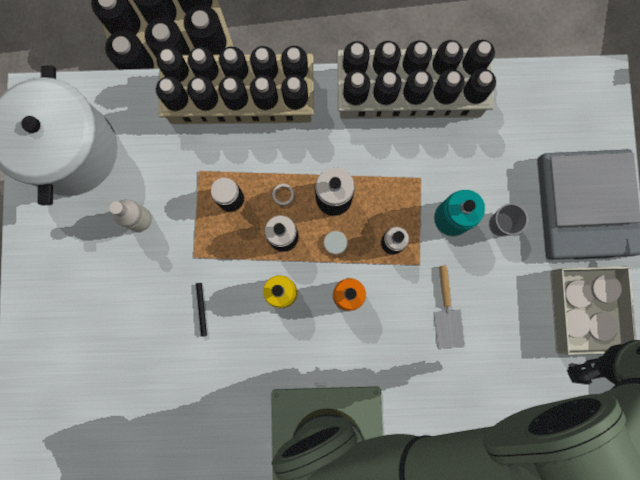

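View pics/side0.png

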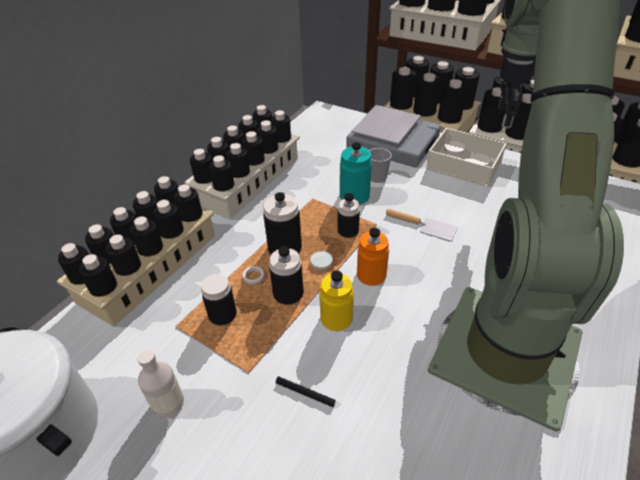

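The top view shows the small jar's plug near (397,238), the medium's near (280,230) and the large's near (335,183). The plain jar is at (226,190), and yellow, orange and turquoise look-alikes stand near the mat. In the side view the same plugs are near (349,202), (284,254) and (280,198).

```bash
cat > m.py <<'E'
import cv2,numpy as np
def ray(c,uv):
    d=c['R'].T@np.array([(uv[0]-c['cx'])/c['fx'],(uv[1]-c['cy'])/c['fy'],1]);return -c['R'].T@c['t'],d/np.linalg.norm(d)
def onplane(c,uv,z):
    o,d=ray(c,uv);return o+d*(z-o[2])/d[2]
def blob(c,uv,r=14,thr=75):
    g=c['frame'].max(2);m=(g<thr).astype(np.uint8)
    mm=np.zeros_like(m);cv2.circle(mm,uv,r,1,-1)
    n,l,st,ce=cv2.connectedComponentsWithStats(m*mm,connectivity=4)
    i=min(range(1,n),key=lambda i:np.hypot(*(ce[i]-uv))-0.05*min(st[i,4],60))
    return ce[i],st[i]
def tri(a,b):
    (o1,d1),(o2,d2)=a,b
    A=np.stack([d1,-d2],1);s=np.linalg.lstsq(A,o2-o1,rcond=None)[0]
    p,q=o1+s[0]*d1,o2+s[1]*d2
    return (p+q)/2,np.linalg.norm(p-q)
E
python3 - <<'E'
from m import *
T=dict(np.load('top0.npz'));S=dict(np.load('side0.npz'))
for n,a,b,z in(('s',(397,238),(349,202),.129),('m',(280,230),(284,254),.154),('l',(335,183),(280,198),.184)):
    ca,sa=blob(T,a,12);cb,sb=blob(S,b,9)
    print(n,ca,sa,cb,sb,'plane',onplane(T,ca,z-.006).round(4),'sideplane',onplane(S,cb,z-.006).round(4),'tri',tri(ray(T,ca),ray(S,cb)))
def crop(c,uv,k=20):
    f=c['frame'][uv[1]-k:uv[1]+k,uv[0]-k:uv[0]+k,::-1];return cv2.resize(f,(240,240),interpolation=cv2.INTER_NEAREST)
cv2.imwrite('pics/c.png',np.vstack([np.hstack([crop(T,u) for u in((397,238),(280,230),(335,183))]),np.hstack([crop(S,u) for u in((349,202),(284,254),(280,198))])]))
E
```

```text
s [397.72277228 236.69306931] [392 231  12  12 101] [348.62318841 197.10144928] [344 193  10  10  69] plane [ 0.4786 -0.1725  0.123 ] sideplane [ 0.4788 -0.1761  0.123 ] tri (array([ 0.4776408 , -0.17240773,  0.12606815]), np.float64(0.0012929308469881583))
m [278.88118812 228.82178218] [274 223  11  12 101] [283.57407407 250.74074074] [278 245  12  13 108] plane [0.5007 0.0952 0.148 ] sideplane [0.5015 0.093  0.148 ] tri (array([0.50022905, 0.0949501 , 0.15030272]), np.float64(0.00029533753345436435))
l [334.73529412 183.        ] [330 177  11  12 102] [279.39130435 196.97101449] [275 193   9  10  69] plane [ 0.5948 -0.032   0.178 ] sideplane [ 0.5945 -0.0331  0.178 ] tri (array([ 0.59426302, -0.0321363 ,  0.17880644]), np.float64(0.0007882672970857002))
```

View pics/c.png

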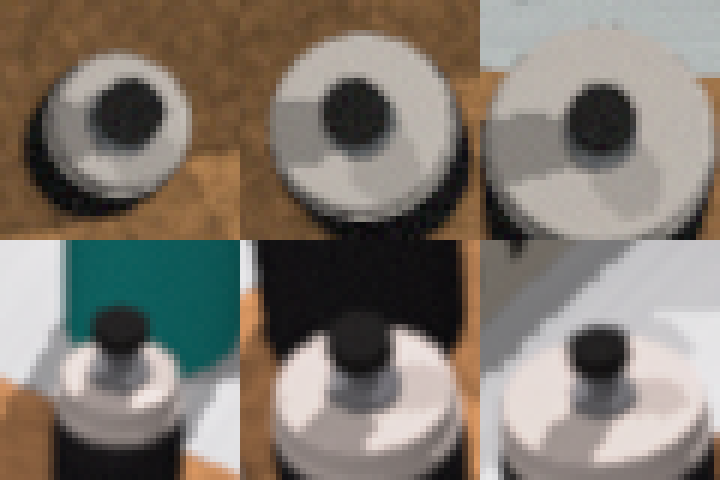

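>>> apply_moves(
  steps=[
    {"linear": [0.96, -0.61, 0], "twist": 0, "jaw": -1},
    {"linear": [0.96, -0.61, 0], "twist": 0, "jaw": -1},
    {"linear": [0.96, -0.61, 0], "twist": 0, "jaw": -1},
    {"linear": [0.96, -0.61, 0], "twist": 0, "jaw": -1},
    {"linear": [0.96, -0.61, 0], "twist": 0, "jaw": -1},
    {"linear": [0.96, -0.61, 0], "twist": 0, "jaw": -1},
    {"linear": [0.96, -0.61, 0], "twist": 0, "jaw": -1},
    {"linear": [0.96, -0.61, 0], "twist": 0, "jaw": -1},
    {"linear": [0.96, -0.61, 0], "twist": 0, "jaw": -1},
    {"linear": [0.96, -0.61, 0], "twist": 0, "jaw": -1},
  ],
  squeeze=20,
)

```text
time_s: 0.93
ee_pos: [0.3404, -0.3547, 0.2562]
ee_rot: [0.984, 0.18, -0.0, -0.0]
ft_force: [-0.3, -0.3, -0.2]
grip_width: -0.0
grip_force: 0.0
```

>>> apply_moves(
  steps=[
    {"linear": [0.96, -0.61, 0], "twist": 0, "jaw": -1},
    {"linear": [0.96, -0.61, 0], "twist": 0, "jaw": -1},
    {"linear": [0.96, -0.61, 0], "twist": 0, "jaw": -1},
    {"linear": [0.96, -0.61, 0], "twist": 0, "jaw": -1},
    {"linear": [0.96, -0.61, 0], "twist": 0, "jaw": -1},
    {"linear": [0.96, -0.61, 0], "twist": 0, "jaw": -1},
    {"linear": [0.96, -0.61, 0], "twist": 0, "jaw": -1},
    {"linear": [0.96, -0.61, 0], "twist": 0, "jaw": -1},
    {"linear": [0.96, -0.61, 0], "twist": 0, "jaw": -1},
    {"linear": [0.96, -0.61, 0], "twist": 0, "jaw": -1},
    {"linear": [0, 0, 0], "twist": 0, "jaw": -1},
  ],
)

```text
invalid input
```

>>> apply_moves(
  steps=[
    {"linear": [0.96, -0.61, 0], "twist": 0, "jaw": -1},
    {"linear": [0.96, -0.61, 0], "twist": 0, "jaw": -1},
    {"linear": [0.96, -0.61, 0], "twist": 0, "jaw": -1},
    {"linear": [0.96, -0.61, 0], "twist": 0, "jaw": -1},
    {"linear": [0.96, -0.61, 0], "twist": 0, "jaw": -1},
    {"linear": [0.96, -0.61, 0], "twist": 0, "jaw": -1},
    {"linear": [0.96, -0.61, 0], "twist": 0, "jaw": -1},
    {"linear": [0.96, -0.61, 0], "twist": 0, "jaw": -1},
    {"linear": [0.96, -0.61, 0], "twist": 0, "jaw": -1},
    {"linear": [0, 0, 0], "twist": 0, "jaw": -1},
  ],
)

```text
time_s: 1.77
ee_pos: [0.4648, -0.1881, 0.256]
ee_rot: [0.983, 0.182, 0.0, -0.001]
ft_force: [0.1, -0.2, -0.3]
grip_width: -0.002
grip_force: 0.0
```

>>> apply_moves(
  steps=[
    {"linear": [0.89, -0.5, 0], "twist": 0, "jaw": -1},
    {"linear": [0, 0, 0.8], "twist": 0, "jaw": -1},
    {"linear": [0, 0, 0.8], "twist": 0, "jaw": -1},
    {"linear": [0, 0, 0.8], "twist": 0, "jaw": -1},
    {"linear": [0, 0, 0.8], "twist": 0, "jaw": -1},
    {"linear": [0, 0, 0.6], "twist": 0, "jaw": -1},
    {"linear": [0, 0, 0.5], "twist": 0, "jaw": -1},
    {"linear": [0, 0, 0], "twist": 0, "jaw": -1},
    {"linear": [0, 0, 0], "twist": 0, "jaw": -1},
    {"linear": [0, 0, 0], "twist": 0, "jaw": -1},
  ],
)

```text
time_s: 2.6
ee_pos: [0.4759, -0.1764, 0.1708]
ee_rot: [0.984, 0.18, 0.0, 0.0]
ft_force: [0.1, -0.8, 1.0]
grip_width: -0.002
grip_force: 0.0
```

Run:
```python
from workcell import monitor, imaging
import cv2,numpy as np
s=monitor.get_state();print(s['ee_pos'],s['ft_force'])
f=[]
for n in('top','side'):
    c=imaging.read_camera(n);uv=dict(top=(397,230),side=(349,190))[n];k=40
    p=(c['R']@(s['ee_pos']+[0,0,-.025])+c['t']);print(n,p[:2]/p[2]*c['fx']+[c['cx'],c['cy']])
    f.append(cv2.resize(c['frame'][uv[1]-k:uv[1]+k,uv[0]-k:uv[0]+k,::-1],(400,400),interpolation=cv2.INTER_NEAREST))
cv2.imwrite('pics/a1.png',np.hstack(f))
```

```text
[ 0.47587237 -0.17637888  0.17080991] [ 0.13136683 -0.83012638  1.049816  ]
top [400.76660065 236.58274213]
side [349.87089507 190.37509879]
```

View pics/a1.png

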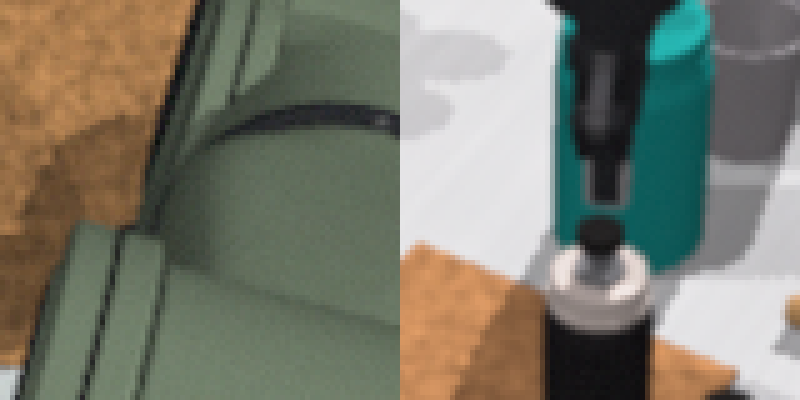

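The side view shows the shut fingertips just above the small plug, around crop pixel (605,200), and about 3 mm off centre. I'll trim that and then press slowly.

>>> apply_moves(
  steps=[
    {"linear": [0.17, -0.13, 0], "twist": 0, "jaw": -1},
    {"linear": [0, 0, 0.25], "twist": 0, "jaw": -1},
    {"linear": [0, 0, 0.25], "twist": 0, "jaw": -1},
    {"linear": [0, 0, 0.2], "twist": 0, "jaw": -1},
    {"linear": [0, 0, 0.1], "twist": 0, "jaw": -1},
    {"linear": [0, 0, 0.1], "twist": 0, "jaw": -1},
    {"linear": [0, 0, 0.1], "twist": 0, "jaw": -1},
    {"linear": [0, 0, 0.1], "twist": 0, "jaw": -1},
    {"linear": [0, 0, 0], "twist": 0, "jaw": -1},
  ],
)

```text
time_s: 3.45
ee_pos: [0.4779, -0.1726, 0.1481]
ee_rot: [0.984, 0.18, -0.0, -0.0]
ft_force: [0.1, -0.5, 3.1]
grip_width: -0.002
grip_force: 1.7
```

>>> apply_moves(
  steps=[
    {"linear": [0, 0, 0.1], "twist": 0, "jaw": -1},
    {"linear": [0, 0, 0.1], "twist": 0, "jaw": -1},
    {"linear": [0, 0, 0.1], "twist": 0, "jaw": -1},
    {"linear": [0, 0, 0.1], "twist": 0, "jaw": -1},
    {"linear": [0, 0, 0], "twist": 0, "jaw": -1},
    {"linear": [0, 0, 0], "twist": 0, "jaw": -1},
  ],
)

```text
time_s: 3.95
ee_pos: [0.478, -0.1725, 0.1402]
ee_rot: [0.984, 0.18, -0.0, -0.0]
ft_force: [-1.0, 0.1, 3.5]
grip_width: -0.001
grip_force: 1.7
```

>>> apply_moves(
  steps=[
    {"linear": [0, 0, 0.1], "twist": 0, "jaw": -1},
    {"linear": [0, 0, 0.05], "twist": 0, "jaw": -1},
    {"linear": [0, 0, 0], "twist": 0, "jaw": -1},
    {"linear": [0, 0, 0], "twist": 0, "jaw": -1},
  ],
)

```text
time_s: 4.28
ee_pos: [0.4781, -0.1726, 0.1374]
ee_rot: [0.984, 0.18, 0.0, 0.0]
ft_force: [-1.6, 1.2, 8.5]
grip_width: -0.0
grip_force: 4.1
```

>>> apply_moves(
  steps=[
    {"linear": [0, 0, 0], "twist": 0, "jaw": -1},
    {"linear": [0, 0, 0], "twist": 0, "jaw": -1},
    {"linear": [0, 0, -0.3], "twist": 0, "jaw": -1},
    {"linear": [0, 0, -0.8], "twist": 0, "jaw": -1},
    {"linear": [0, 0, -0.9], "twist": 0, "jaw": -1},
    {"linear": [0, 0, -0.9], "twist": 0, "jaw": -1},
    {"linear": [0, 0, -0.9], "twist": 0, "jaw": -1},
    {"linear": [0, 0, -0.7], "twist": 0, "jaw": -1},
    {"linear": [0.44, -0.93, 0], "twist": 0, "jaw": -1},
    {"linear": [0.44, -0.93, 0], "twist": 0, "jaw": -1},
  ],
)

```text
time_s: 5.12
ee_pos: [0.4815, -0.1318, 0.2281]
ee_rot: [0.984, 0.179, 0.001, 0.0]
ft_force: [-0.0, 0.0, 0.2]
grip_width: 0.001
grip_force: 0.0
```

>>> apply_moves(
  steps=[
    {"linear": [0.44, -0.93, 0], "twist": 0, "jaw": -1},
    {"linear": [0.44, -0.93, 0], "twist": 0, "jaw": -1},
    {"linear": [0.44, -0.93, 0], "twist": 0, "jaw": -1},
    {"linear": [0.44, -0.93, 0], "twist": 0, "jaw": -1},
    {"linear": [0.44, -0.93, 0], "twist": 0, "jaw": -1},
    {"linear": [0.44, -0.93, 0], "twist": 0, "jaw": -1},
    {"linear": [0.44, -0.93, 0], "twist": 0, "jaw": -1},
    {"linear": [0.44, -0.93, 0], "twist": 0, "jaw": -1},
    {"linear": [0.44, -0.93, 0], "twist": 0, "jaw": -1},
    {"linear": [0, 0, 0], "twist": 0, "jaw": -1},
  ],
)

```text
time_s: 5.95
ee_pos: [0.4963, 0.0571, 0.2273]
ee_rot: [0.983, 0.182, 0.0, -0.001]
ft_force: [-0.0, 1.2, -0.8]
grip_width: 0.002
grip_force: 0.0
```

>>> apply_moves(
  steps=[
    {"linear": [0.44, -0.93, 0], "twist": 0, "jaw": -1},
    {"linear": [0.44, -0.93, 0], "twist": 0, "jaw": -1},
    {"linear": [0, 0, 0], "twist": 0, "jaw": -1},
    {"linear": [0, 0, 0], "twist": 0, "jaw": -1},
    {"linear": [0, 0, 0], "twist": 0, "jaw": -1},
  ],
)

```text
time_s: 6.37
ee_pos: [0.4995, 0.0933, 0.2274]
ee_rot: [0.984, 0.18, -0.0, 0.0]
ft_force: [-0.5, 0.6, 0.6]
grip_width: -0.002
grip_force: 0.0
```

>>> apply_moves(
  steps=[
    {"linear": [0.08, -0.06, 0], "twist": 0, "jaw": -1},
    {"linear": [0, 0, 0.7], "twist": 0, "jaw": -1},
    {"linear": [0, 0, 0.7], "twist": 0, "jaw": -1},
    {"linear": [0, 0, 0.5], "twist": 0, "jaw": -1},
    {"linear": [0, 0, 0.3], "twist": 0, "jaw": -1},
    {"linear": [0, 0, 0.1], "twist": 0, "jaw": -1},
    {"linear": [0, 0, 0.1], "twist": 0, "jaw": -1},
    {"linear": [0, 0, 0.1], "twist": 0, "jaw": -1},
    {"linear": [0, 0, 0], "twist": 0, "jaw": -1},
    {"linear": [0, 0, 0], "twist": 0, "jaw": -1},
  ],
)

```text
time_s: 7.2
ee_pos: [0.5006, 0.0958, 0.1776]
ee_rot: [0.984, 0.18, 0.0, -0.0]
ft_force: [-0.0, -0.9, 0.2]
grip_width: 0.001
grip_force: 0.0
```

>>> apply_moves(
  steps=[
    {"linear": [0, 0, 0.1], "twist": 0, "jaw": -1},
    {"linear": [0, 0, 0.1], "twist": 0, "jaw": -1},
    {"linear": [0, 0, 0.1], "twist": 0, "jaw": -1},
    {"linear": [0, 0, 0.1], "twist": 0, "jaw": -1},
    {"linear": [0, 0, 0.1], "twist": 0, "jaw": -1},
    {"linear": [0, 0, 0.1], "twist": 0, "jaw": -1},
    {"linear": [0, 0, 0], "twist": 0, "jaw": -1},
    {"linear": [0, 0, 0], "twist": 0, "jaw": -1},
  ],
)

```text
time_s: 7.87
ee_pos: [0.5006, 0.0958, 0.1653]
ee_rot: [0.984, 0.18, 0.0, -0.0]
ft_force: [1.6, 0.2, 2.5]
grip_width: -0.002
grip_force: 1.6
```

>>> apply_moves(
  steps=[
    {"linear": [0, 0, 0.1], "twist": 0, "jaw": -1},
    {"linear": [0, 0, 0.05], "twist": 0, "jaw": -1},
    {"linear": [0, 0, 0], "twist": 0, "jaw": -1},
    {"linear": [0, 0, 0], "twist": 0, "jaw": -1},
  ],
)

```text
time_s: 8.2
ee_pos: [0.5007, 0.0958, 0.1625]
ee_rot: [0.984, 0.18, 0.0, -0.0]
ft_force: [1.4, -0.4, 8.4]
grip_width: -0.002
grip_force: 4.1
```

>>> apply_moves(
  steps=[
    {"linear": [0, 0, 0], "twist": 0, "jaw": -1},
    {"linear": [0, 0, 0], "twist": 0, "jaw": -1},
    {"linear": [0, 0, -0.3], "twist": 0, "jaw": -1},
    {"linear": [0, 0, -0.8], "twist": 0, "jaw": -1},
    {"linear": [0, 0, -0.9], "twist": 0, "jaw": -1},
    {"linear": [0, 0, -0.9], "twist": 0, "jaw": -1},
    {"linear": [0, 0, -0.9], "twist": 0, "jaw": -1},
    {"linear": [0, 0, -0.2], "twist": 0, "jaw": -1},
  ],
)

```text
time_s: 8.87
ee_pos: [0.5008, 0.0958, 0.2446]
ee_rot: [0.984, 0.18, 0.001, -0.0]
ft_force: [0.3, -0.3, 0.5]
grip_width: -0.001
grip_force: 0.0
```

>>> apply_moves(
  steps=[
    {"linear": [0.26, 0.95, 0], "twist": 0, "jaw": -1},
    {"linear": [0.26, 0.95, 0], "twist": 0, "jaw": -1},
    {"linear": [0.26, 0.95, 0], "twist": 0, "jaw": -1},
    {"linear": [0.26, 0.95, 0], "twist": 0, "jaw": -1},
    {"linear": [0.26, 0.95, 0], "twist": 0, "jaw": -1},
    {"linear": [0.26, 0.95, 0], "twist": 0, "jaw": -1},
    {"linear": [0.26, 0.95, 0], "twist": 0, "jaw": -1},
    {"linear": [0.26, 0.95, 0], "twist": 0, "jaw": -1},
    {"linear": [0, 0, 0], "twist": 0, "jaw": -1},
    {"linear": [0, 0, 0], "twist": 0, "jaw": -1},
  ],
)

```text
time_s: 9.7
ee_pos: [0.5929, -0.0323, 0.2416]
ee_rot: [0.984, 0.179, -0.001, -0.0]
ft_force: [-0.4, 1.2, 0.3]
grip_width: 0.003
grip_force: 0.0
```

Run:
```python
from workcell import monitor, imaging
import cv2,numpy as np
print(monitor.get_state()['ee_pos'])
c=imaging.read_camera('side');f=c['frame'][140:320,190:430,::-1]
cv2.imwrite('pics/b1.png',cv2.resize(f,None,fx=3,fy=3,interpolation=cv2.INTER_NEAREST))
```

```text
[ 0.59294414 -0.03230493  0.24158131]
```

View pics/b1.png

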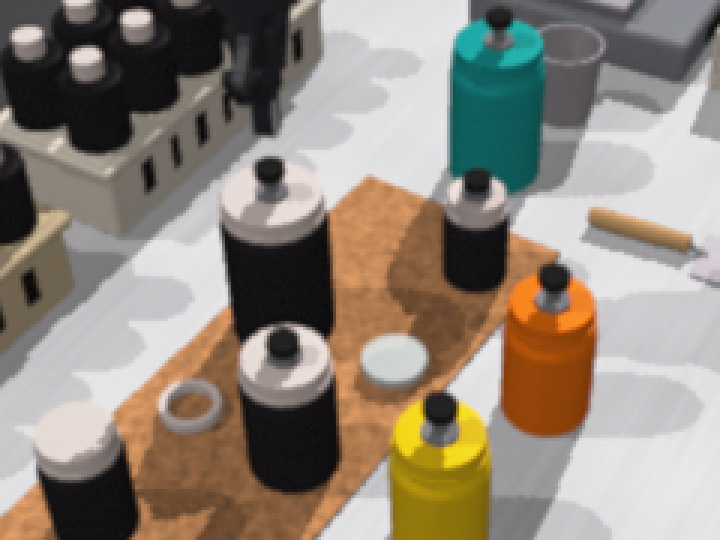

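The side view shows the small plug at crop (477,183) and the medium plug at (284,342) low on their lids. The large plug at (269,170) is still raised, with the fingers above it.

>>> apply_moves(
  steps=[
    {"linear": [0.08, 0.03, 0], "twist": 0, "jaw": -1},
    {"linear": [0, 0, 0.6], "twist": 0, "jaw": -1},
    {"linear": [0, 0, 0.6], "twist": 0, "jaw": -1},
    {"linear": [0, 0, 0.3], "twist": 0, "jaw": -1},
    {"linear": [0, 0, 0.1], "twist": 0, "jaw": -1},
    {"linear": [0, 0, 0.1], "twist": 0, "jaw": -1},
    {"linear": [0, 0, 0.1], "twist": 0, "jaw": -1},
    {"linear": [0, 0, 0.1], "twist": 0, "jaw": -1},
    {"linear": [0, 0, 0], "twist": 0, "jaw": -1},
    {"linear": [0, 0, 0], "twist": 0, "jaw": -1},
  ],
)

```text
time_s: 10.58
ee_pos: [0.5951, -0.0315, 0.2046]
ee_rot: [0.984, 0.18, 0.0, -0.0]
ft_force: [-1.2, 1.0, 2.7]
grip_width: -0.003
grip_force: 1.6
```

>>> apply_moves(
  steps=[
    {"linear": [0, 0, 0.1], "twist": 0, "jaw": -1},
    {"linear": [0, 0, 0.1], "twist": 0, "jaw": -1},
    {"linear": [0, 0, 0.1], "twist": 0, "jaw": -1},
    {"linear": [0, 0, 0], "twist": 0, "jaw": -1},
    {"linear": [0, 0, 0], "twist": 0, "jaw": -1},
  ],
)

```text
time_s: 11.0
ee_pos: [0.595, -0.0316, 0.1982]
ee_rot: [0.984, 0.18, 0.0, -0.0]
ft_force: [0.6, 2.2, 2.9]
grip_width: 0.001
grip_force: 1.5
```

>>> apply_moves(
  steps=[
    {"linear": [0, 0, 0.1], "twist": 0, "jaw": -1},
    {"linear": [0, 0, 0.1], "twist": 0, "jaw": -1},
    {"linear": [0, 0, 0.1], "twist": 0, "jaw": -1},
    {"linear": [0, 0, 0], "twist": 0, "jaw": -1},
    {"linear": [0, 0, 0], "twist": 0, "jaw": -1},
  ],
)

```text
time_s: 11.42
ee_pos: [0.5951, -0.0316, 0.1924]
ee_rot: [0.984, 0.18, 0.0, -0.0]
ft_force: [-0.6, 2.9, 9.1]
grip_width: 0.004
grip_force: 4.2
```

On the stop. Next I'll hold, lift and check.

>>> apply_moves(
  steps=[
    {"linear": [0, 0, 0], "twist": 0, "jaw": -1},
    {"linear": [0, 0, 0], "twist": 0, "jaw": -1},
    {"linear": [0, 0, -0.3], "twist": 0, "jaw": -1},
    {"linear": [0, 0, -0.8], "twist": 0, "jaw": -1},
    {"linear": [0, 0, -0.9], "twist": 0, "jaw": -1},
    {"linear": [0, 0, -0.9], "twist": 0, "jaw": -1},
    {"linear": [0, 0, -0.9], "twist": 0, "jaw": -1},
    {"linear": [0, 0, -0.5], "twist": 0, "jaw": -1},
    {"linear": [0, 0, 0], "twist": 0, "jaw": -1},
    {"linear": [0, 0, 0], "twist": 0, "jaw": -1},
  ],
)

```text
time_s: 12.25
ee_pos: [0.5948, -0.0319, 0.2781]
ee_rot: [0.984, 0.18, -0.0, 0.0]
ft_force: [0.4, 0.2, 0.1]
grip_width: -0.001
grip_force: 0.0
```

Run:
```python
from workcell import monitor, imaging
import cv2,numpy as np
from m import *
print(monitor.get_state()['ee_pos'])
c=imaging.read_camera('side');f=c['frame'][140:320,190:430,::-1]
for b,z in(((349,200),.117),((284,254),.142),((280,199),.172)):
    cb,sb=blob(c,b,9);print(cb,onplane(c,cb,z-.005).round(4))
cv2.imwrite('pics/b2.png',cv2.resize(f,None,fx=3,fy=3,interpolation=cv2.INTER_NEAREST))
```

```text
[ 0.59479792 -0.03190483  0.27808453]
[348.61333333 200.17333333] [ 0.4791 -0.1771  0.112 ]
[283.97802198 255.05494505] [0.5    0.0952 0.137 ]
[279.82432432 200.72972973] [ 0.5939 -0.0325  0.167 ]
```

View pics/b2.png

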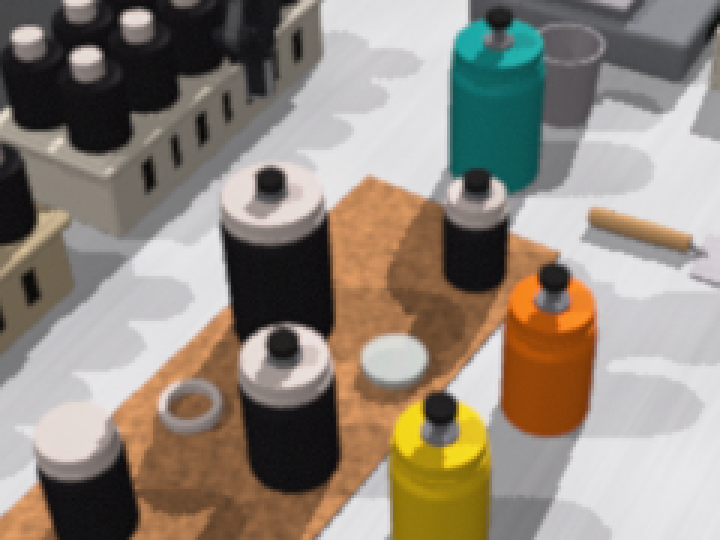

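All three plugs are low on their lids, at crop (477,183), (284,342) and (270,183). Nothing has shifted and the tool is about 80 mm clear.

```bash
python3 -c "
from workcell import sign_off
print(sign_off())"
```

```text
the job is handed in; nothing more can be done
None
```

I pressed the small, medium and large vent plugs fully down in that order, reading about 9 N or less at each check. In the last picture no jar had visibly moved. I handed the job in with the gripper clear; no verdict came back.

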